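Snap the tub's lid shut section by section, then close its vent

ROBOT

A 6-joint arm with a two-finger parallel gripper is mounted at the origin on a cart in front of the work surface, level with it; the furniture and walls round the work are solid. World frame = base frame: x ahead of the robot, y to its left, z up, the work surface at z = 0. Lengths are in mm, angles in rad, forces in N, time in s.
With the tool pointing down it reaches from about 400 to 925 mm from the base axis. Payload 12.5 kg.
Tool frame: the origin (TCP) lies midway between the tips of the shut fingers; the grasp point (between the pads) lies 19 mm behind it; z points along the fingers, x is the direction in which the jaws open and shut, and the axes are right-handed (so a half turn about z gives the same grasp; the last joint's range is limited). The gripper opens to 95 mm and grips with 3 to 60 N. Pads are 20 mm wide; open, the fingers measure 119 mm over their backs; the gripper's body (75 mm by 180 mm) begins 59 mm behind the grasp point.
Start: joints at [-1.422, 0.491, 1.559, -0, 1.092, -0.106], TCP at [157.555, -604.835, 192.461] pointing down, gripper open.
Joint ranges: [-3.1, 3.1], [-0.84, 2.19], [0.05, 2.79], [-1.13, 4.28], [0.06, 2.93], [-2.69, 2.69]. Speed limits (rad/s): [2.22, 2.22, 2.79, 3.14, 3.14, 3.14].

INTERFACE

Orientations are given as a unit quaternion [w, x, y, z].
In Python, from plant import ctrl, cams gives the robot as it stands.
- The arm moves only by the tool send_rows, never from a script. Its argument "commands" is a list of rows, each an object of numbers: "x", "y", "z": the shift along the tool's x, y, z in units of 100 mm (1.0 is 100 mm); "ax", "ay", "az": the turn, a rotation vector about the tool's x, y, z in units of 90 degrees (1.0 is 90 degrees); "hand": the opening in per cent of the stroke, from 0 (shut) to 100 (fully open). In form: [{"x": .., "y": .., "z": .., "ax": .., "ay": .., "az": .., "hand": ..}, ...]. A call has 1 to 12 rows; each row is the pose to reach, as a shift and turn from the pose measured when the call began, along the tool's axes at that moment; what a row does not reach only later rows make up. A row lasts 1/8 s, in which the tool goes at most 62.5 mm and 10.7 degrees, less where a joint would pass 70% of its speed; a pose out of reach is approached as far as the arm can. A call with a number of a shift or a turn outside -1 to 1 is refused whole. A call with a gripper value outside its range is refused whole. The fingers move at their own pace and stop on an object; "grip_force" is the grip in N (left out, the last holds). Time passes only in rows, so rows that repeat a pose let the fingers close. It gives the time, the measured TCP pose, the force and the opening at its end, in the units of the state.
- ctrl.state(): the state, without advancing time (a new reading comes with each control period).
- cams.camera(name): name is "scene" or "top" or "wrist"; returns a dict with "color" (420x560x3 uint8, blue, green, red), "fovy" (degrees; the focal length in pixels is half the picture's height over the tangent of half this angle, whatever the lens; pixels are square), "cx", "cy" (the principal point, pixels), "R" (3x3) and "t" (3): a world point X has camera coordinates R X + t; the wrist camera has in their place "T_tool_cam" (4x4, takes a point from camera to tool coordinates, whose origin is the TCP and whose axes are the tool frame's). Camera axes: x right, y down, z forward; pixel columns grow to the right and rows downward; lengths in mm; the calibration is good to about 2 mm. A picture is of the moment at which its call begins: read the wrist's pose just before it. There is no depth.
- ctrl.close_job(): hands the job in, once; it reports no verdict.
The state is a dict: "clock": time; "joints": joint angles; "qvel": joint speeds; "effort": joint torques, N m; "position": TCP position; "eef_rot": TCP orientation; "wrist_force": force on the tool from outside, world axes, zero at the start; "wrist_torque": the same for the moment, N m; "opening": finger opening in mm.
Only numpy, scipy, OpenCV 4.12 (cv2) and the standard library are available. Lean on these libraries where they do the work, as an engineer would, in place of code of your own. Each camera call takes 0.05 s, during which the arm holds its last target. There are 200 camera calls.

TASK

The lid of the round white filling tub has caught on only part of its rim. With your fingertips press down each rim section that still stands up, one after the other, until it clicks shut flush with the rest. The vent plug in the middle of the lid must stay out until the whole rim is shut, so that the trapped air can escape; only then push it fully in as well. Just press: grip and lift nothing, and leave the tools and things around the tub where they are.

Things in the scene. Friction and masses are not known exactly. Their poses are not given: they have to be found in the camera images.
- lid_centre (a point): Point on the round tub's upright axis, level with the top of the shut rim, 105 mm above the worktop; z up. The snap-fit lid is 190 mm across: a flat six-sided middle panel (112 mm across flats, top 101 mm above the worktop) with six rim sections round it, 60 degrees each, folding on straight creases 56 mm from the axis. Three are shut, three stand up at the start.
- tub: The white plastic filling tub with its lid, full and heavy: it does not shift on the worktop. 160 mm across at the foot, turned any way; origin at the centre of its underside, z up. Section 1 lies toward its +x, section 2 at 60 degrees, section 3 at 120 and so on, anticlockwise from above. A small pull tab sticks out from the edge of section 5 (shut).
- vent (a joint): Height of the vent plug above its home position, m: 0 when pushed fully in, about 0.007 when out. It slides straight down, holds by friction (about 3.5 N to move) wherever it is left, and does not spring back.
- vent_top (a point): Centre of the top of the vent plug, a round 29 mm knob, 4.5 mm thick, in the middle of the lid panel. Fully in, its top is about level with the shut rim (105.5 mm above the worktop); out, it stands about 7 mm higher.
- rim_1 (a joint): Fold angle of rim section 1, rad: 0 shut and flush, about 0.40 standing up (its outer edge is then about 14 mm higher). It is a snap: pressed at its press point it resists with up to about 9 N, and once past half-way it clicks shut by itself and stays; let go before that, it springs up again.
- rim_1_press (a point): Press point of rim section 1: on its top (a flat band, 61 to 92 mm from the axis, about 80 mm long), in the middle of its length, 81 mm from the tub's axis when shut (105 mm above the worktop), 77 mm from the axis and 114 mm above the worktop when it stands up.
- rim_2 (a joint): Fold angle of rim section 2, rad: 0 shut and flush, about 0.40 standing up (its outer edge is then about 14 mm higher). It is a snap: pressed at its press point it resists with up to about 9 N, and once past half-way it clicks shut by itself and stays; let go before that, it springs up again.
- rim_2_press (a point): Press point of rim section 2: on its top (a flat band, 61 to 92 mm from the axis, about 80 mm long), in the middle of its length, 81 mm from the tub's axis when shut (105 mm above the worktop), 77 mm from the axis and 114 mm above the worktop when it stands up.
- rim_3 (a joint): Fold angle of rim section 3, rad: 0 shut and flush, about 0.40 standing up (its outer edge is then about 14 mm higher). It is a snap: pressed at its press point it resists with up to about 9 N, and once past half-way it clicks shut by itself and stays; let go before that, it springs up again.
- rim_3_press (a point): Press point of rim section 3: on its top (a flat band, 61 to 92 mm from the axis, about 80 mm long), in the middle of its length, 81 mm from the tub's axis when shut (105 mm above the worktop), 77 mm from the axis and 114 mm above the worktop when it stands up.
- rim_4 (a joint): Fold angle of rim section 4, rad: 0 shut and flush, about 0.40 standing up (its outer edge is then about 14 mm higher). It is a snap: pressed at its press point it resists with up to about 9 N, and once past half-way it clicks shut by itself and stays; let go before that, it springs up again.
- rim_4_press (a point): Press point of rim section 4: on its top (a flat band, 61 to 92 mm from the axis, about 80 mm long), in the middle of its length, 81 mm from the tub's axis when shut (105 mm above the worktop), 77 mm from the axis and 114 mm above the worktop when it stands up.
- rim_5 (a joint): Fold angle of rim section 5, rad: 0 shut and flush, about 0.40 standing up (its outer edge is then about 14 mm higher). It is a snap: pressed at its press point it resists with up to about 9 N, and once past half-way it clicks shut by itself and stays; let go before that, it springs up again.
- rim_5_press (a point): Press point of rim section 5: on its top (a flat band, 61 to 92 mm from the axis, about 80 mm long), in the middle of its length, 81 mm from the tub's axis when shut (105 mm above the worktop), 77 mm from the axis and 114 mm above the worktop when it stands up.
- rim_6 (a joint): Fold angle of rim section 6, rad: 0 shut and flush, about 0.40 standing up (its outer edge is then about 14 mm higher). It is a snap: pressed at its press point it resists with up to about 9 N, and once past half-way it clicks shut by itself and stays; let go before that, it springs up again.
- rim_6_press (a point): Press point of rim section 6: on its top (a flat band, 61 to 92 mm from the axis, about 80 mm long), in the middle of its length, 81 mm from the tub's axis when shut (105 mm above the worktop), 77 mm from the axis and 114 mm above the worktop when it stands up.
- scraper: Bystander: the wooden-handled steel dough scraper, 100 x 145 x 24 mm, loose; origin at the centre of its underside. To be left alone.
- spoon: Bystander: the steel table spoon, 188 x 38 x 15 mm, loose; origin at the centre of its underside. To be left alone.
- brush: Bystander: the flour brush, 48 x 216 x 16 mm, loose; origin at the centre of its underside. To be left alone.
- cutter: Bystander: the wheel cutter with black handle, 68 x 179 x 23 mm, loose; origin at the centre of its underside. To be left alone.
- order_pad: Bystander: the order pad, 145 x 100 x 12 mm, loose; origin at the centre of its underside. To be left alone.
- bowl: Bystander: the small white bowl, 116 x 114 x 52 mm, loose; origin at the centre of its underside. To be left alone.
- shaker: Bystander: the salt shaker, 44 x 44 x 90 mm, loose; origin at the centre of its underside. To be left alone.

How it is judged (in metres and radians):
On the way:
1. all six rim sections are shut while the vent plug is still out (value of joint each of rim_1, rim_2, rim_3, rim_4, rim_5, rim_6 below 0.04 rad and value of joint vent above 0.004 m), for 0.2 s.
At the end, for the whole second after the job is handed in: All six rim sections are shut (within 0.04 rad), the vent plug is in (within 1.5 mm), and every bystander is within 30 mm of where it stood (value of joint each of rim_1, rim_2, rim_3, rim_4, rim_5, rim_6 below 0.04 rad and value of joint vent below 0.0015 m and distance of each of scraper, spoon, brush, cutter, order_pad, bowl, shaker from where it was at the start of the episode below 0.03 m); the robot touches nothing.
It fails at once if a rim section that was shut is pried up again (value of joint any of rim_3, rim_5, rim_6 above 0.12 rad).
It fails at once if a bystander is moved or lifted by more than 30 mm (distance of any of scraper, spoon, brush, cutter, order_pad, bowl, shaker from where it was at the start of the episode above 0.03 m).
It also fails if it takes over 45 s, if anything falls off the work surface, if the arm or the gripper's body presses on something with over 40 N, if the wrist force passes 120 N, or if a joint passes its speed limit or range.

## Working session

There is one attempt and no reset: what is moved stays moved. The work goes in short steps, Python scripts to look and compute and a tool call to move; the robot and the scene stay as the last step left them, time stands still between calls to the robot, and variables do not carry over. Pictures are saved under pics/ and viewed, about 8 in all and at most 12, crops included, and the job is handed in when it is done.

Besides the shell and the picture viewer there is one more tool, called after "Emit:" by a JSON object that holds its "op" and its "data". send_rows: Moves the arm, as the interface text tells. Shifts and turns lie within -1 to 1; 1 stands for 100 mm of shift or 90 degrees of turn. Its arguments: {"type":"object","properties":{"commands":{"type":"array"},"grip_force":{"type":"number"}},"required":["commands"]}

```bash
mkdir -p pics; python3 - <<'E'
from plant import ctrl,cams
import cv2,numpy as np,pickle
s=ctrl.state();print(s)
for n in("top","scene"):
    c=cams.camera(n);cv2.imwrite(f"pics/{n}0.png",c["color"]);pickle.dump(c,open(f"{n}.pkl","wb"))
    print(n,c["fovy"],c["cx"],c["cy"],c["R"],c["t"])
E
```

```text
{'clock': 0.0, 'joints': array([-1.42157369e+00,  4.91579806e-01,  1.55943099e+00,  1.37703093e-06,
        1.09168712e+00, -1.05604662e-01]), 'qvel': array([-0.00045859,  0.00070838, -0.00080425,  0.00067252, -0.001467  ,
        0.00090075]), 'effort': array([-1.27389278e-03, -6.12649012e+01, -2.58183253e+01,  6.92481827e-02,
        4.82446072e-02, -1.12780137e-04]), 'position': array([ 157.53026802, -604.55771488,  191.85553466]), 'eef_rot': array([-3.82598150e-04,  7.91226040e-01, -6.11523546e-01, -3.98777841e-04]), 'wrist_force': array([-0.07825965, -0.77057861, -0.34184091]), 'wrist_torque': array([0.02154394, 0.03884001, 0.02209486]), 'opening': 95.211290336927}
top 53.560638897032106 275.9608647169161 209.30419893425807 [[ 0.05897952 -0.99824358  0.00558237]
 [-0.97306609 -0.05873855 -0.2229174 ]
 [ 0.22285377  0.00771555 -0.97482135]] [ -35.10747651  613.40719194 1304.27988247]
scene 44.5559802682983 286.9469096279563 212.43656758706544 [[-0.55858136 -0.82943923 -0.00417579]
 [-0.62322096  0.42301628 -0.65776353]
 [ 0.5473413  -0.364812   -0.75321292]] [ 349.24973051  426.71855681 1266.44794307]
```

View pics/top0.png

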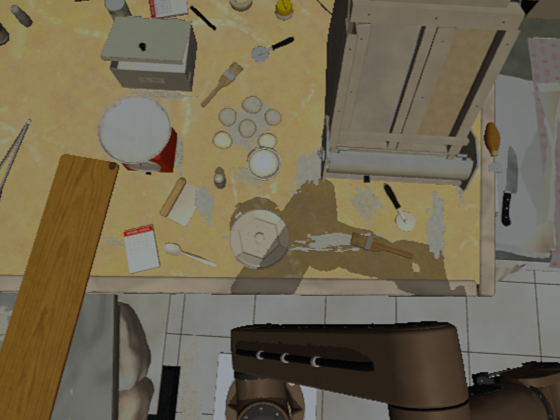

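View pics/scene0.png

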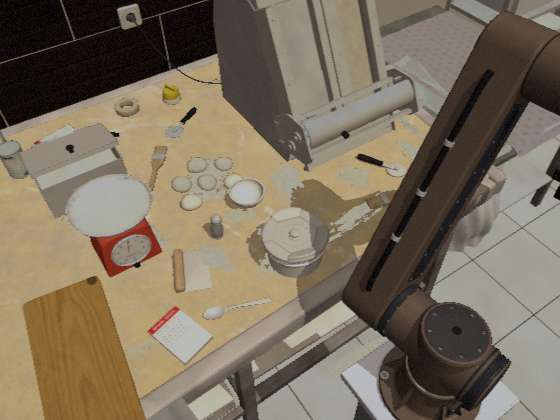

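The tub's knob is at about (259,237) in top and (294,234) in scene. I'll triangulate it and view enlarged crops of the lid.

```bash
cat > h.py <<'E'
import numpy as np,cv2,pickle
def load(n): return pickle.load(open(n+".pkl","rb"))
def K(c):
    f=c["color"].shape[0]/2/np.tan(np.radians(c["fovy"])/2);return np.array([[f,0,c["cx"]],[0,f,c["cy"]],[0,0,1]])
def P(c): return K(c)@np.c_[c["R"],c["t"]]
def tri(c1,p1,c2,p2):
    X=cv2.triangulatePoints(P(c1),P(c2),np.float64(p1).reshape(2,1),np.float64(p2).reshape(2,1));return (X[:3]/X[3]).ravel()
def ray(c,p,z):
    d=c["R"].T@np.linalg.inv(K(c))@np.r_[p,1];o=-c["R"].T@c["t"];return o+d*(z-o[2])/d[2]
def proj(c,X):
    q=P(c)@np.r_[X,1];return q[:2]/q[2]
E
python3 - <<'E'
from h import *
t,s=load("top"),load("scene")
print(tri(t,(259,237),s,(294,234)),ray(t,(259,237),112))
a=cv2.resize(t["color"][195:280,215:305],None,fx=6,fy=6,interpolation=cv2.INTER_CUBIC)
b=cv2.resize(s["color"][195:285,250:340],None,fx=6,fy=6,interpolation=cv2.INTER_CUBIC)
a=cv2.resize(a,(400,378));b=cv2.resize(b,(400,400))[:378]
cv2.imwrite("pics/c0.png",np.hstack([a,b]))
E
```

```text
[514.18906498  49.92583557 100.60632359] [512.17347127  49.1959633  112.        ]
```

View pics/c0.png

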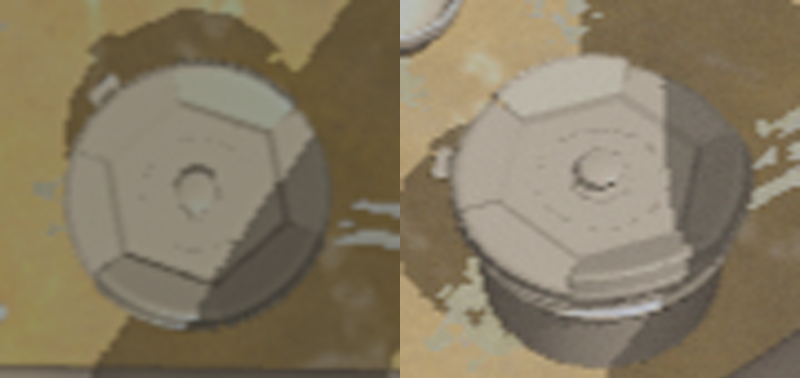

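The crops show the tab (section 5) at upper left, at about 41° in the world frame. So the standing sections 1, 2 and 4 lie at roughly 161°, 221° and 341°, which matches the raised edges in the picture. Next I'll close the gripper and move the wrist camera over the tub to measure it.

Emit:
{"op": "send_rows", "data": {"commands": [{"x": -0.3, "y": -0.3, "z": -0.4, "hand": 0}, {"x": -0.65, "y": -0.6, "z": -0.6, "hand": 0}, {"x": -1, "y": -0.9, "z": -0.8, "hand": 0}, {"x": -1, "y": -0.9, "z": -0.8, "hand": 0}]}}

```text
invalid input at $.commands[0]: expected keys x, y, z, ax, ay, az, hand
```

```bash
python3 - <<'E'
from h import *
t=load("top")
print("machine edge",ray(t,(325,175),0),ray(t,(325,150),150),ray(t,(263,162),50))
E
```

```text
machine edge [ 765.1298784  -163.93629828    0.        ] [ 800.34459972 -144.69695605  150.        ] [782.67293049  55.98781171  50.        ]
```

Emit:
{"op": "send_rows", "data": {"commands": [{"x": -0.3, "y": -0.3, "z": -0.4, "ax": 0, "ay": 0, "az": 0, "hand": 0}, {"x": -0.65, "y": -0.6, "z": -0.6, "ax": 0, "ay": 0, "az": 0, "hand": 0}, {"x": -1, "y": -0.9, "z": -0.8, "ax": 0, "ay": 0, "az": 0, "hand": 0}, {"x": -1, "y": -0.9, "z": -0.8, "ax": 0, "ay": 0, "az": 0, "hand": 0}]}}

```text
clock: 0.6
position: [220.6, -483.5, 273.7]
eef_rot: [0.0, 0.792, -0.611, 0.001]
wrist_force: [-0.4, -0.2, -0.7]
opening: 60.6
```

Emit:
{"op": "send_rows", "data": {"commands": [{"x": -0.45, "y": -0.4, "z": -0.2, "ax": 0, "ay": 0, "az": 0, "hand": 0}, {"x": -0.9, "y": -0.8, "z": -0.4, "ax": 0, "ay": 0, "az": 0, "hand": 0}, {"x": -0.95, "y": -0.85, "z": -0.4, "ax": 0, "ay": 0, "az": 0, "hand": 0}]}}

```text
clock: 0.98
position: [279.5, -368.6, 314.6]
eef_rot: [0.001, 0.793, -0.61, 0.001]
wrist_force: [-0.1, -0.7, 0.2]
opening: 30.3
```

Emit:
{"op": "send_rows", "data": {"commands": [{"x": -0.45, "y": -0.4, "z": 0, "ax": 0, "ay": 0, "az": 0, "hand": 0}, {"x": -0.9, "y": -0.8, "z": 0, "ax": 0, "ay": 0, "az": 0, "hand": 0}, {"x": -0.95, "y": -0.85, "z": 0, "ax": 0, "ay": 0, "az": 0, "hand": 0}]}}

```text
clock: 1.35
position: [338.2, -253.5, 313.9]
eef_rot: [0.0, 0.793, -0.609, 0.001]
wrist_force: [-0.3, 0.3, -0.2]
opening: 2.2
```

Emit:
{"op": "send_rows", "data": {"commands": [{"x": -0.45, "y": -0.4, "z": 0, "ax": 0, "ay": 0, "az": 0, "hand": 0}, {"x": -0.9, "y": -0.8, "z": 0, "ax": 0, "ay": 0, "az": 0, "hand": 0}, {"x": -0.95, "y": -0.85, "z": 0, "ax": 0, "ay": 0, "az": 0, "hand": 0}]}}

```text
clock: 1.72
position: [396.7, -138.6, 313.1]
eef_rot: [0.001, 0.794, -0.607, 0.001]
wrist_force: [0.3, -1.2, -0.2]
opening: 0.2
```

Emit:
{"op": "send_rows", "data": {"commands": [{"x": -0.45, "y": -0.4, "z": 0, "ax": 0, "ay": 0, "az": 0, "hand": 0}, {"x": -0.9, "y": -0.8, "z": 0, "ax": 0, "ay": 0, "az": 0, "hand": 0}, {"x": -0.95, "y": -0.85, "z": 0, "ax": 0, "ay": 0, "az": 0, "hand": 0}]}}

```text
clock: 2.1
position: [455.1, -23.9, 312.1]
eef_rot: [0.001, 0.795, -0.606, 0.0]
wrist_force: [-0.2, -0.8, 0.1]
opening: 0.6
```

```bash
cat >> h.py <<'E'
def wrist(tag):
    from plant import ctrl,cams
    from scipy.spatial.transform import Rotation as Ro
    s=ctrl.state();c=dict(cams.camera("wrist"))
    T=np.eye(4);T[:3,:3]=Ro.from_quat(np.roll(s["eef_rot"],-1)).as_matrix();T[:3,3]=s["position"]
    M=np.linalg.inv(T@c["T_tool_cam"]);c["R"]=M[:3,:3];c["t"]=M[:3,3]
    pickle.dump(c,open(tag+".pkl","wb"));cv2.imwrite(f"pics/{tag}.png",c["color"]);return c
E
python3 - <<'E'
from h import *
c=wrist("w1");print(c["fovy"],c["T_tool_cam"],proj(c,(513,50,105)))
E
```

```text
69.38911447645451 [[ 9.99999689e-01 -7.27633574e-04 -3.04476048e-04  6.20498671e-01]
 [ 7.81829119e-04  9.65468767e-01  2.60517655e-01 -7.40928202e+01]
 [ 1.04400722e-04 -2.60517812e-01  9.65469036e-01 -1.91041505e+02]
 [ 0.00000000e+00  0.00000000e+00  0.00000000e+00  1.00000000e+00]] [228.85525464 123.92727084]
```

View pics/w1.png

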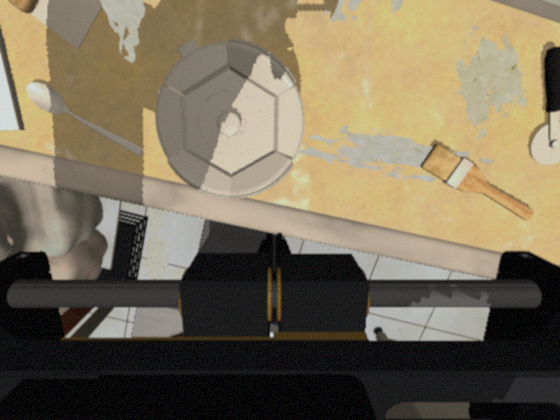

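The wrist view shows the whole lid: knob at (230,123) and the panel hexagon around it. I'll move aside for a second view.

Emit:
{"op": "send_rows", "data": {"commands": [{"x": -0.5, "y": 0, "z": 0, "ax": 0, "ay": 0, "az": 0, "hand": 0}, {"x": -0.9, "y": 0, "z": 0, "ax": 0, "ay": 0, "az": 0, "hand": 0}, {"x": -0.9, "y": 0, "z": 0, "ax": 0, "ay": 0, "az": 0, "hand": 0}]}}

```text
clock: 2.52
position: [430.8, 61.6, 311.9]
eef_rot: [0.001, 0.795, -0.607, 0.0]
wrist_force: [-0.1, -0.0, 0.4]
opening: 0.2
```

```bash
python3 - <<'E'
from h import *
b=wrist("w2");a=load("w1")
def crop(c,p):
    x,y=int(p[0])-85,max(int(p[1])-95,0);return x,y,cv2.resize(c["color"][y:y+170,x:x+170],None,fx=2.35,fy=2.35,interpolation=cv2.INTER_CUBIC)
p=proj(b,(513,50,105));print(p)
xa,ya,A=crop(a,(230,120));xb,yb,B=crop(b,p);print(xa,ya,xb,yb,A.shape)
cv2.imwrite("pics/c1.png",np.hstack([A,B]))
E
```

```text
[299.04161306 123.12068178]
145 25 214 28 (400, 400, 3)
```

View pics/c1.png

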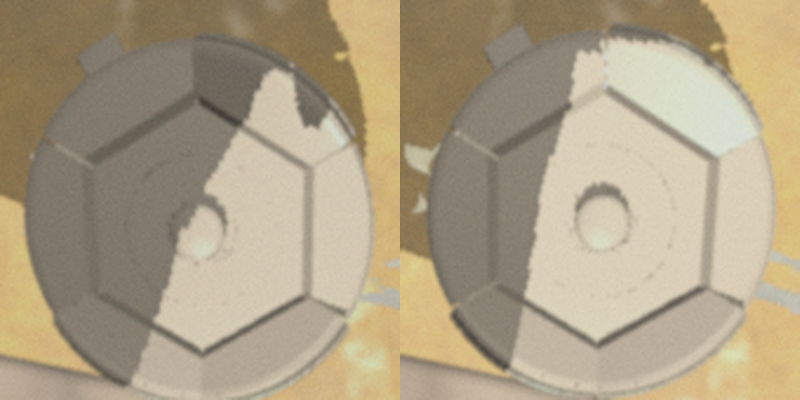

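Both views show sections 4 (upper right), 2 (lower right) and 1 (lower left) standing, with the tab at upper left. I'll triangulate the hexagon corners, knob and tab.

```bash
python3 - <<'E'
from h import *
a,b=load("w1"),load("w2")
A=np.array([(197,95),(307,163),(307,297),(203,352),(95,293),(92,163),(202,231),(100,55)])/2.35+(145,25)
B=np.array([(203,90),(315,157),(307,295),(198,345),(96,290),(95,155),(203,220),(110,48)])/2.35+(214,28)
X=np.array([tri(a,p,b,q) for p,q in zip(A,B)]);print(X.round(1))
for c,Q in((a,A),(b,B)):
    V=np.array([ray(c,q,102) for q in Q[:6]])[:,:2];m=V.mean(0)
    ang=np.unwrap(np.arctan2(*(V-m).T[::-1]))
    k=ray(c,Q[6],112.5)[:2];tb=ray(c,Q[7],103)[:2]
    r=np.hypot(*(V-m).T)
    print("centre",m,"knob",k,"vertex ang",np.degrees(ang).round(1),"r",r.round(1),"tab",np.degrees(np.arctan2(*(tb-m)[::-1])))
t,s=load("top"),load("scene")
print("mean tri",X[:6].mean(0))
E
```

```text
[[579.8  67.2  94.1]
 [561.6   2.  107.9]
 [494.  -16.5 108.4]
 [449.8  32.2 103. ]
 [466.1  95.3 110.3]
 [532.6 113.8  96. ]
 [514.8  48.3 100.4]
 [585.  119.   98.2]]
centre [514.54741936  49.01394904] knob [514.68437951  46.62665479] vertex ang [  14.6  -44.  -106.4 -165.5 -225.3 -286.1] r [67.4 67.2 68.1 66.5 68.4 65.7] tab 44.32492580822622
centre [512.68914017  48.24598037] knob [514.96417782  49.49219516] vertex ang [  16.3  -44.2 -107.1 -165.6 -223.9 -286.5] r [67.4 68.4 70.  65.5 67.8 67.8] tab 44.73410283455284
mean tri [514.00335202  48.97619389 103.28769274]
```

Lid centre is (514, 49) and the rim is at about z 103–105. Tab angle is about 45°, so the press points at r = 80 are section 1 (437, 70), section 2 (457, −8) and section 4 (591, 28). I'll start with section 1.

Emit:
{"op": "send_rows", "data": {"commands": [{"x": -0.06, "y": -0.08, "z": 0.5, "ax": 0, "ay": 0, "az": 0, "hand": 0}, {"x": -0.06, "y": -0.08, "z": 1.0, "ax": 0, "ay": 0, "az": 0, "hand": 0}, {"x": -0.06, "y": -0.08, "z": 1.0, "ax": 0, "ay": 0, "az": 0, "hand": 0}]}}

```text
clock: 2.95
position: [436.3, 66.6, 209.8]
eef_rot: [0.003, 0.794, -0.608, -0.002]
wrist_force: [0.1, 0.8, 0.1]
opening: 0.5
```

Emit:
{"op": "send_rows", "data": {"commands": [{"x": 0, "y": 0, "z": 0.4, "ax": 0, "ay": 0, "az": 0, "hand": 0}, {"x": 0, "y": 0, "z": 0.82, "ax": 0, "ay": 0, "az": 0, "hand": 0}, {"x": 0, "y": 0, "z": 0.82, "ax": 0, "ay": 0, "az": 0, "hand": 0}]}}

```text
clock: 3.32
position: [435.9, 65.2, 127.7]
eef_rot: [0.004, 0.794, -0.608, -0.003]
wrist_force: [-0.2, 0.4, 0.7]
opening: 0.3
```

Emit:
{"op": "send_rows", "data": {"commands": [{"x": -0.045, "y": -0.025, "z": 0.08, "ax": 0, "ay": 0, "az": 0, "hand": 0}, {"x": -0.045, "y": -0.025, "z": 0.12, "ax": 0, "ay": 0, "az": 0, "hand": 0}, {"x": -0.045, "y": -0.025, "z": 0.16, "ax": 0, "ay": 0, "az": 0, "hand": 0}, {"x": -0.045, "y": -0.025, "z": 0.19, "ax": 0, "ay": 0, "az": 0, "hand": 0}, {"x": -0.045, "y": -0.025, "z": 0.21, "ax": 0, "ay": 0, "az": 0, "hand": 0}, {"x": -0.045, "y": -0.025, "z": 0.22, "ax": 0, "ay": 0, "az": 0, "hand": 0}]}}

```text
clock: 4.08
position: [436.9, 70.2, 105.6]
eef_rot: [0.004, 0.794, -0.608, -0.003]
wrist_force: [-0.2, -0.1, 0.1]
opening: 0.5
```

Emit:
{"op": "send_rows", "data": {"commands": [{"x": 0, "y": 0, "z": 0.01, "ax": 0, "ay": 0, "az": 0, "hand": 0}, {"x": 0, "y": 0, "z": 0.02, "ax": 0, "ay": 0, "az": 0, "hand": 0}, {"x": 0, "y": 0, "z": 0.02, "ax": 0, "ay": 0, "az": 0, "hand": 0}]}}

```text
clock: 4.45
position: [436.8, 70.2, 103.6]
eef_rot: [0.004, 0.794, -0.608, -0.003]
wrist_force: [0.1, 0.1, -0.1]
opening: 0.8
```

Emit:
{"op": "send_rows", "data": {"commands": [{"x": 0, "y": 0, "z": 0.01, "ax": 0, "ay": 0, "az": 0, "hand": 0}, {"x": 0, "y": 0, "z": 0.015, "ax": 0, "ay": 0, "az": 0, "hand": 0}, {"x": 0, "y": 0, "z": 0.02, "ax": 0, "ay": 0, "az": 0, "hand": 0}]}}

```text
clock: 4.82
position: [436.8, 70.2, 101.6]
eef_rot: [0.004, 0.794, -0.608, -0.003]
wrist_force: [1.2, -0.0, 0.1]
opening: 0.4
```

```bash
python3 - <<'E'
from h import *
c=wrist("w3");s=cams=None
from plant import cams,ctrl
print(ctrl.state()["wrist_force"])
q=cams.camera("scene")
a=cv2.resize(q["color"][170:310,220:390],(480,395),interpolation=cv2.INTER_CUBIC)
w=cv2.resize(c["color"],(320,240));w=np.vstack([w,np.zeros((155,320,3),np.uint8)])
cv2.imwrite("pics/c2.png",np.hstack([a,w]))
E
```

```text
[ 0.05003951  0.056106   -0.07742236]
```

View pics/c2.png

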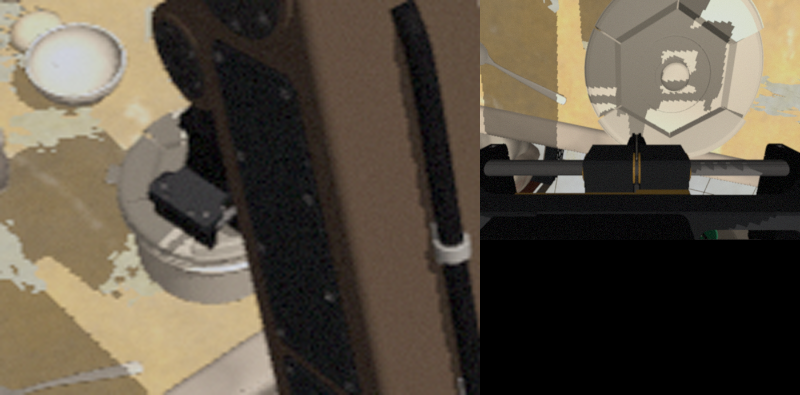

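The view shows the tip at the lid's lower edge, with no contact force at z 101.6. I'll check the geometry at full scale in this picture.

```bash
python3 - <<'E'
from h import *
c=load("w3");im=c["color"].copy();f=3
y0,x0=0,170
im=cv2.resize(im[0:190,170:420+15],None,fx=f,fy=f,interpolation=cv2.INTER_CUBIC)
def dot(X,col):
    p=((proj(c,X)-(x0,y0))*f).astype(int);cv2.circle(im,tuple(map(int,p)),3,col,-1)
for k in range(0,360,5): dot((514+95*np.cos(np.radians(k)),49+95*np.sin(np.radians(k)),105),(0,0,255))
for k in range(15,375,60): dot((514+64.7*np.cos(np.radians(k)),49+64.7*np.sin(np.radians(k)),101),(255,0,0))
dot((514,49,112),(0,255,0));dot((436.8,70.2,101.6),(255,0,255))
cv2.imwrite("pics/c3.png",im);print(im.shape)
E
```

```text
(570, 795, 3)
```

View pics/c3.png

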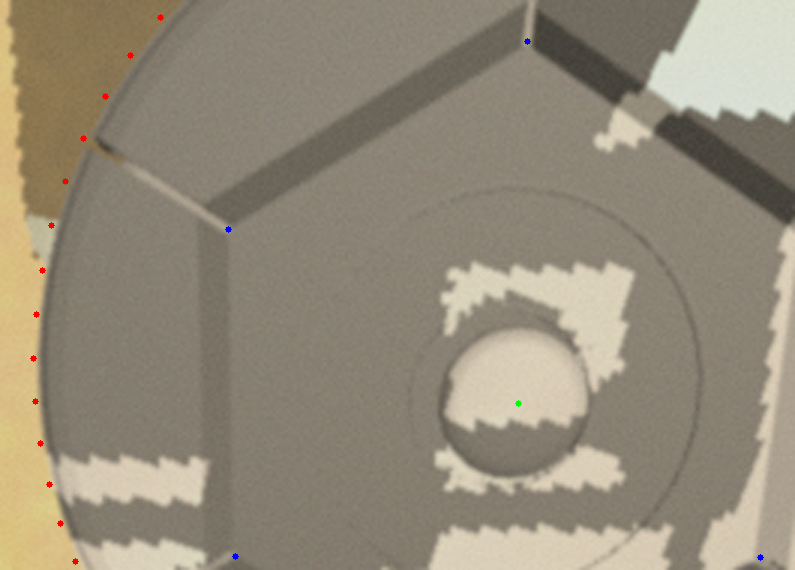

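The overlay fits, so the centre is good to 1–2 mm. Now the part around the tip.

```bash
python3 - <<'E'
from h import *
c=load("w3");im=c["color"].copy();f=4
y0,x0=150,180
im=cv2.resize(im[y0:y0+130,x0:x0+190],None,fx=f,fy=f,interpolation=cv2.INTER_CUBIC)
im=cv2.convertScaleAbs(im,alpha=1.6,beta=20)
def dot(X,col):
    p=((proj(c,X)-(x0,y0))*f).astype(int);cv2.circle(im,tuple(map(int,p)),3,col,-1)
for k in range(0,360,5): dot((514+95*np.cos(np.radians(k)),49+95*np.sin(np.radians(k)),105),(0,0,255))
for k in range(15,375,60): dot((514+64.7*np.cos(np.radians(k)),49+64.7*np.sin(np.radians(k)),101),(255,0,0))
dot((436.8,70.2,101.6),(255,0,255))
cv2.imwrite("pics/c4.png",im);print(im.shape)
E
```

```text
(520, 760, 3)
```

View pics/c4.png

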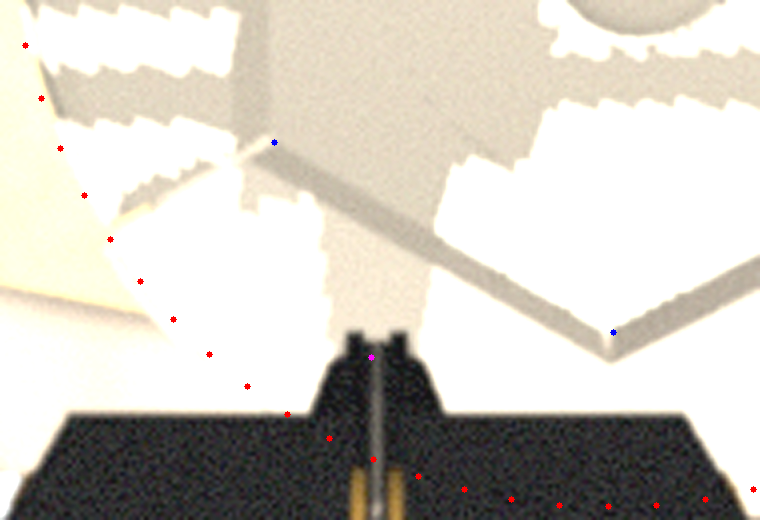

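The tip sits on section 1 at the intended point, and the section looks flush, with a gap to section 6 like the one between shut 5 and 6. No force is felt yet, so I'll go down slowly until there is contact.

Emit:
{"op": "send_rows", "data": {"commands": [{"x": 0, "y": 0, "z": 0.01, "ax": 0, "ay": 0, "az": 0, "hand": 0}, {"x": 0, "y": 0, "z": 0.015, "ax": 0, "ay": 0, "az": 0, "hand": 0}]}}

```text
clock: 5.18
position: [436.8, 70.2, 100.0]
eef_rot: [0.004, 0.794, -0.608, -0.003]
wrist_force: [0.4, 0.2, -1.0]
opening: 0.7
```

Emit:
{"op": "send_rows", "data": {"commands": [{"x": 0, "y": 0, "z": 0.01, "ax": 0, "ay": 0, "az": 0, "hand": 0}, {"x": 0, "y": 0, "z": 0.015, "ax": 0, "ay": 0, "az": 0, "hand": 0}]}}

```text
clock: 5.42
position: [436.7, 70.2, 98.4]
eef_rot: [0.004, 0.794, -0.608, -0.003]
wrist_force: [-0.4, 0.1, -0.4]
opening: 0.2
```

Emit:
{"op": "send_rows", "data": {"commands": [{"x": 0, "y": 0, "z": 0.01, "ax": 0, "ay": 0, "az": 0, "hand": 0}, {"x": 0, "y": 0, "z": 0.015, "ax": 0, "ay": 0, "az": 0, "hand": 0}]}}

```text
clock: 5.68
position: [436.7, 70.1, 96.8]
eef_rot: [0.004, 0.794, -0.608, -0.003]
wrist_force: [-0.2, -0.3, -0.4]
opening: 0.5
```

Emit:
{"op": "send_rows", "data": {"commands": [{"x": 0, "y": 0, "z": 0.01, "ax": 0, "ay": 0, "az": 0, "hand": 0}, {"x": 0, "y": 0, "z": 0.015, "ax": 0, "ay": 0, "az": 0, "hand": 0}]}}

```text
clock: 5.92
position: [436.6, 70.2, 95.5]
eef_rot: [0.004, 0.794, -0.608, -0.003]
wrist_force: [-1.6, 0.4, 7.3]
opening: 0.4
```

Emit:
{"op": "send_rows", "data": {"commands": [{"x": 0, "y": 0, "z": 0.01, "ax": 0, "ay": 0, "az": 0, "hand": 0}, {"x": 0, "y": 0, "z": 0.015, "ax": 0, "ay": 0, "az": 0, "hand": 0}]}}

```text
clock: 6.18
position: [436.0, 70.3, 94.2]
eef_rot: [0.004, 0.794, -0.608, -0.004]
wrist_force: [-3.5, 1.5, 6.3]
opening: 0.2
```

Emit:
{"op": "send_rows", "data": {"commands": [{"x": 0, "y": 0, "z": 0.015, "ax": 0, "ay": 0, "az": 0, "hand": 0}, {"x": 0, "y": 0, "z": 0.03, "ax": 0, "ay": 0, "az": 0, "hand": 0}]}}

```text
clock: 6.42
position: [435.5, 70.4, 91.2]
eef_rot: [0.005, 0.794, -0.608, -0.004]
wrist_force: [-1.9, -0.0, 1.8]
opening: 0.5
```

Emit:
{"op": "send_rows", "data": {"commands": [{"x": 0, "y": 0, "z": 0.01, "ax": 0, "ay": 0, "az": 0, "hand": 0}, {"x": 0, "y": 0, "z": 0.02, "ax": 0, "ay": 0, "az": 0, "hand": 0}]}}

```text
clock: 6.68
position: [435.7, 70.3, 89.1]
eef_rot: [0.005, 0.794, -0.608, -0.004]
wrist_force: [0.6, -0.3, 0.0]
opening: 0.1
```

Section 1 resisted with about 7 N and then dropped to zero, so it clicked. In TCP readings the real surface is about 18 mm lower than the text says. I'll verify the end stop.

Emit:
{"op": "send_rows", "data": {"commands": [{"x": 0, "y": 0, "z": 0.01, "ax": 0, "ay": 0, "az": 0, "hand": 0}, {"x": 0, "y": 0, "z": 0.02, "ax": 0, "ay": 0, "az": 0, "hand": 0}]}}

```text
clock: 6.92
position: [435.8, 70.3, 87.0]
eef_rot: [0.005, 0.794, -0.608, -0.004]
wrist_force: [-1.1, -0.0, -0.1]
opening: 0.4
```

Emit:
{"op": "send_rows", "data": {"commands": [{"x": 0, "y": 0, "z": 0.01, "ax": 0, "ay": 0, "az": 0, "hand": 0}, {"x": 0, "y": 0, "z": 0.015, "ax": 0, "ay": 0, "az": 0, "hand": 0}]}}

```text
clock: 7.18
position: [435.7, 70.3, 85.4]
eef_rot: [0.005, 0.794, -0.608, -0.004]
wrist_force: [-0.2, 0.4, 0.6]
opening: 0.5
```

Emit:
{"op": "send_rows", "data": {"commands": [{"x": 0, "y": 0, "z": 0.01, "ax": 0, "ay": 0, "az": 0, "hand": 0}, {"x": 0, "y": 0, "z": 0.015, "ax": 0, "ay": 0, "az": 0, "hand": 0}]}}

```text
clock: 7.42
position: [435.7, 70.3, 83.8]
eef_rot: [0.005, 0.794, -0.608, -0.004]
wrist_force: [0.4, 0.2, -0.5]
opening: 0.5
```

Emit:
{"op": "send_rows", "data": {"commands": [{"x": 0, "y": 0, "z": 0.01, "ax": 0, "ay": 0, "az": 0, "hand": 0}, {"x": 0, "y": 0, "z": 0.01, "ax": 0, "ay": 0, "az": 0, "hand": 0}]}}

```text
clock: 7.68
position: [435.8, 70.3, 83.0]
eef_rot: [0.004, 0.794, -0.608, -0.004]
wrist_force: [-1.8, 0.3, 3.9]
opening: 0.3
```

Emit:
{"op": "send_rows", "data": {"commands": [{"x": 0, "y": 0, "z": 0.01, "ax": 0, "ay": 0, "az": 0, "hand": 0}, {"x": 0, "y": 0, "z": 0.01, "ax": 0, "ay": 0, "az": 0, "hand": 0}]}}

```text
clock: 7.92
position: [435.8, 70.3, 82.8]
eef_rot: [0.004, 0.794, -0.608, -0.003]
wrist_force: [-4.5, -0.9, 15.7]
opening: 0.1
```

```bash
python3 - <<'E'
from h import *
c=wrist("w4")
from plant import cams,ctrl
print(ctrl.state()["wrist_force"])
pickle.dump(cams.camera("top"),open("top4.pkl","wb"))
f=3;y0,x0=0,150
t=load("top4");
im=cv2.resize(c["color"][0:200,130:400],None,fx=2.2,fy=2.2,interpolation=cv2.INTER_CUBIC)
b=cv2.resize(t["color"][190:285,215:305],(410,433),interpolation=cv2.INTER_CUBIC)
im=np.vstack([im,np.zeros((0,im.shape[1],3),np.uint8)])
b=cv2.resize(b,(200,211));b=np.vstack([b,np.zeros((im.shape[0]-211,200,3),np.uint8)])
cv2.imwrite("pics/c5.png",np.hstack([im,b]));print(im.shape)
E
```

```text
[-3.85990316 -1.00196449 15.56966785]
(440, 594, 3)
```

View pics/c5.png

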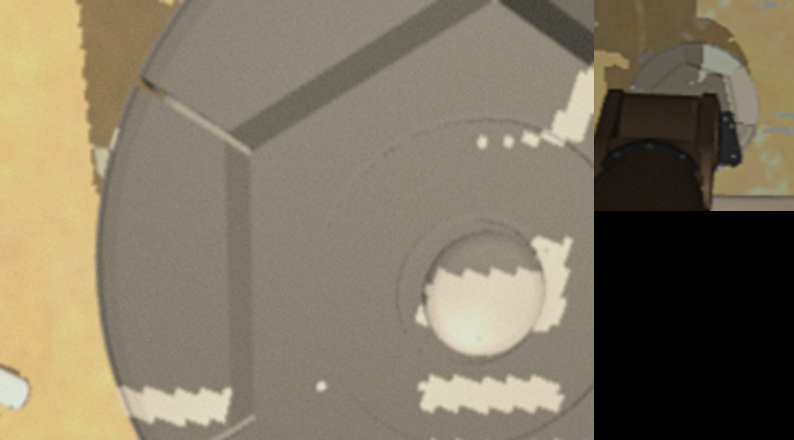

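Section 1 is firmly shut: 15.6 N within 0.2 mm of travel at z ≈ 83. The knob stays up and measures about 54 px wide in this view. I'll recompute the centre with the touched height, combining all wrist views.

```bash
python3 - <<'E'
from h import *
w={k:load(k) for k in("w1","w2","w3","w4")}
kn={"w1":np.array((202,231))/2.35+(145,25),"w2":np.array((203,220))/2.35+(214,28),"w3":np.array((516,402))/3+(170,0),"w4":np.array((484,294))/2.2+(130,0)}
ul={"w1":np.array((92,163))/2.35+(145,25),"w2":np.array((95,155))/2.35+(214,28),"w3":np.array((216,218))/3+(170,0),"w4":np.array((240,145))/2.2+(130,0)}
tp={"w1":np.array((197,95))/2.35+(145,25),"w2":np.array((203,90))/2.35+(214,28),"w3":np.array((530,27))/3+(170,0),"w4":np.array((497,-4))/2.2+(130,0)}
for nm,d in(("knob",kn),("ul",ul),("top",tp)):
    A=[];B=[]
    for k,p in d.items():
        c=w[k];o=-c["R"].T@c["t"];v=c["R"].T@np.linalg.inv(K(c))@np.r_[p,1];v/=np.linalg.norm(v);M=np.eye(3)-np.outer(v,v);A.append(M);B.append(M@o)
        print(nm,k,[ray(c,p,z)[:2].round(1).tolist() for z in(80,91,112)])
    print(nm,np.linalg.lstsq(np.vstack(A),np.hstack(B),rcond=None)[0].round(1))
c=w["w4"];q=np.linalg.inv(K(c))@np.r_[kn["w4"],1]*K(c)[0,0]*29/54.5
print("knob by size",c["R"].T@(q-c["t"]))
E
```

```text
knob w1 [[513.7, 50.9], [514.0, 49.4], [514.7, 46.7]]
knob w2 [[516.0, 46.9], [515.6, 47.8], [515.0, 49.5]]
knob w3 [[514.7, 42.5], [514.5, 45.0], [514.1, 49.6]]
knob w4 [[514.8, 42.1], [514.5, 44.8], [513.9, 50.0]]
knob [514.5  48.1 103.8]
ul w1 [[533.1, 118.5], [533.0, 115.3], [532.7, 109.2]]
ul w2 [[533.6, 115.0], [532.8, 114.1], [531.2, 112.4]]
ul w3 [[534.6, 117.1], [533.3, 115.7], [530.9, 112.9]]
ul w4 [[534.5, 117.3], [533.1, 115.7], [530.4, 112.7]]
ul [532.8 114.7  94. ]
top w1 [[582.7, 69.9], [581.2, 67.9], [578.4, 64.2]]
top w2 [[581.5, 66.4], [579.4, 66.8], [575.5, 67.5]]
top w3 [[586.3, 63.5], [582.4, 64.9], [574.8, 67.4]]
top w4 [[584.8, 62.7], [580.5, 64.2], [572.4, 67.2]]
top [578.8  66.2  98.7]
knob by size [514.08189392  48.78919237 107.08033735]
```

The centre (514.5, 48.5) is robust in xy. Heights from vision and touch disagree, so I'll go by touch: standing ≈ 96, shut ≈ 83. Lifting and moving to section 2.

Emit:
{"op": "send_rows", "data": {"commands": [{"x": 0, "y": 0, "z": -0.25, "ax": 0, "ay": 0, "az": 0, "hand": 0}, {"x": 0, "y": 0, "z": -0.5, "ax": 0, "ay": 0, "az": 0, "hand": 0}, {"x": 0.4, "y": 0, "z": -0.5, "ax": 0, "ay": 0, "az": 0, "hand": 0}, {"x": 0.81, "y": 0, "z": -0.5, "ax": 0, "ay": 0, "az": 0, "hand": 0}, {"x": 0.81, "y": 0, "z": -0.5, "ax": 0, "ay": 0, "az": 0, "hand": 0}, {"x": 0.81, "y": 0, "z": -0.4, "ax": 0, "ay": 0, "az": 0, "hand": 0}, {"x": 0.81, "y": 0, "z": -0.3, "ax": 0, "ay": 0, "az": 0, "hand": 0}, {"x": 0.81, "y": 0, "z": -0.22, "ax": 0, "ay": 0, "az": 0, "hand": 0}, {"x": 0.81, "y": 0, "z": -0.22, "ax": 0, "ay": 0, "az": 0, "hand": 0}]}}

```text
clock: 9.15
position: [456.7, -7.4, 104.0]
eef_rot: [0.005, 0.794, -0.608, -0.004]
wrist_force: [-0.6, 0.3, -0.5]
opening: 0.2
```

Emit:
{"op": "send_rows", "data": {"commands": [{"x": 0, "y": 0, "z": 0.03, "ax": 0, "ay": 0, "az": 0, "hand": 0}, {"x": 0, "y": 0, "z": 0.06, "ax": 0, "ay": 0, "az": 0, "hand": 0}, {"x": 0, "y": 0, "z": 0.085, "ax": 0, "ay": 0, "az": 0, "hand": 0}, {"x": 0, "y": 0, "z": 0.1, "ax": 0, "ay": 0, "az": 0, "hand": 0}]}}

```text
clock: 9.65
position: [456.3, -7.7, 94.2]
eef_rot: [0.005, 0.794, -0.608, -0.004]
wrist_force: [-3.4, -3.1, 7.2]
opening: 0.3
```

Emit:
{"op": "send_rows", "data": {"commands": [{"x": 0, "y": 0, "z": 0.02, "ax": 0, "ay": 0, "az": 0, "hand": 0}, {"x": 0, "y": 0, "z": 0.04, "ax": 0, "ay": 0, "az": 0, "hand": 0}, {"x": 0, "y": 0, "z": 0.06, "ax": 0, "ay": 0, "az": 0, "hand": 0}, {"x": 0, "y": 0, "z": 0.08, "ax": 0, "ay": 0, "az": 0, "hand": 0}, {"x": 0, "y": 0, "z": 0.1, "ax": 0, "ay": 0, "az": 0, "hand": 0}]}}

```text
clock: 10.28
position: [456.2, -7.7, 84.0]
eef_rot: [0.005, 0.794, -0.608, -0.004]
wrist_force: [0.3, 0.1, 0.6]
opening: 0.8
```

Same behaviour: about 7 N, then free after the click. I'll confirm the stop.

Emit:
{"op": "send_rows", "data": {"commands": [{"x": 0, "y": 0, "z": 0.01, "ax": 0, "ay": 0, "az": 0, "hand": 0}, {"x": 0, "y": 0, "z": 0.018, "ax": 0, "ay": 0, "az": 0, "hand": 0}, {"x": 0, "y": 0, "z": 0.018, "ax": 0, "ay": 0, "az": 0, "hand": 0}]}}

```text
clock: 10.65
position: [456.2, -7.7, 82.8]
eef_rot: [0.005, 0.794, -0.608, -0.004]
wrist_force: [-3.0, -0.2, 11.6]
opening: 0.6
```

Section 2 is shut too (stop at 82.8). Next is section 4, crossing the lid well above the knob.

Emit:
{"op": "send_rows", "data": {"commands": [{"x": 0, "y": 0, "z": -0.3, "ax": 0, "ay": 0, "az": 0, "hand": 0}, {"x": 0, "y": 0, "z": -0.6, "ax": 0, "ay": 0, "az": 0, "hand": 0}, {"x": 0, "y": 0, "z": -0.6, "ax": 0, "ay": 0, "az": 0, "hand": 0}, {"x": 0, "y": -0.5, "z": -0.6, "ax": 0, "ay": 0, "az": 0, "hand": 0}, {"x": 0, "y": -1.0, "z": -0.6, "ax": 0, "ay": 0, "az": 0, "hand": 0}, {"x": 0, "y": -1.0, "z": -0.6, "ax": 0, "ay": 0, "az": 0, "hand": 0}]}}

```text
clock: 11.4
position: [555.3, 19.3, 139.9]
eef_rot: [0.005, 0.794, -0.607, -0.004]
wrist_force: [-0.7, -0.9, 0.3]
opening: 0.6
```

Emit:
{"op": "send_rows", "data": {"commands": [{"x": 0.01, "y": -0.4, "z": 0, "ax": 0, "ay": 0, "az": 0, "hand": 0}, {"x": 0.01, "y": -0.4, "z": 0.1, "ax": 0, "ay": 0, "az": 0, "hand": 0}, {"x": 0.01, "y": -0.4, "z": 0.25, "ax": 0, "ay": 0, "az": 0, "hand": 0}, {"x": 0.01, "y": -0.4, "z": 0.38, "ax": 0, "ay": 0, "az": 0, "hand": 0}, {"x": 0.01, "y": -0.4, "z": 0.38, "ax": 0, "ay": 0, "az": 0, "hand": 0}]}}

```text
clock: 12.02
position: [592.6, 28.5, 100.2]
eef_rot: [0.006, 0.794, -0.607, -0.005]
wrist_force: [-1.2, -0.1, 0.5]
opening: 0.5
```

Emit:
{"op": "send_rows", "data": {"commands": [{"x": 0, "y": 0, "z": 0.03, "ax": 0, "ay": 0, "az": 0, "hand": 0}, {"x": 0, "y": 0, "z": 0.05, "ax": 0, "ay": 0, "az": 0, "hand": 0}, {"x": 0, "y": 0, "z": 0.065, "ax": 0, "ay": 0, "az": 0, "hand": 0}]}}

```text
clock: 12.4
position: [593.3, 28.3, 94.6]
eef_rot: [0.005, 0.794, -0.607, -0.004]
wrist_force: [2.2, -1.1, 4.8]
opening: 0.6
```

Emit:
{"op": "send_rows", "data": {"commands": [{"x": 0, "y": 0, "z": 0.02, "ax": 0, "ay": 0, "az": 0, "hand": 0}, {"x": 0, "y": 0, "z": 0.04, "ax": 0, "ay": 0, "az": 0, "hand": 0}, {"x": 0, "y": 0, "z": 0.06, "ax": 0, "ay": 0, "az": 0, "hand": 0}, {"x": 0, "y": 0, "z": 0.08, "ax": 0, "ay": 0, "az": 0, "hand": 0}, {"x": 0, "y": 0, "z": 0.1, "ax": 0, "ay": 0, "az": 0, "hand": 0}]}}

```text
clock: 13.02
position: [592.8, 28.3, 84.1]
eef_rot: [0.005, 0.794, -0.607, -0.004]
wrist_force: [-0.0, 0.2, 0.5]
opening: 0.5
```

Emit:
{"op": "send_rows", "data": {"commands": [{"x": 0, "y": 0, "z": 0.01, "ax": 0, "ay": 0, "az": 0, "hand": 0}, {"x": 0, "y": 0, "z": 0.018, "ax": 0, "ay": 0, "az": 0, "hand": 0}, {"x": 0, "y": 0, "z": 0.018, "ax": 0, "ay": 0, "az": 0, "hand": 0}]}}

```text
clock: 13.4
position: [592.7, 28.4, 82.9]
eef_rot: [0.005, 0.794, -0.607, -0.004]
wrist_force: [-2.3, -0.5, 8.2]
opening: 0.3
```

All three stops are at the same height (82.8–82.9). I'll lift and check by camera before touching the vent.

Emit:
{"op": "send_rows", "data": {"commands": [{"x": 0, "y": 0, "z": -0.4, "ax": 0, "ay": 0, "az": 0, "hand": 0}, {"x": 0, "y": 0, "z": -0.9, "ax": 0, "ay": 0, "az": 0, "hand": 0}, {"x": -0.4, "y": 0.4, "z": -1.0, "ax": 0, "ay": 0, "az": 0, "hand": 0}, {"x": -0.4, "y": 0.9, "z": -1.0, "ax": 0, "ay": 0, "az": 0, "hand": 0}, {"x": -0.4, "y": 1.0, "z": -1.0, "ax": 0, "ay": 0, "az": 0, "hand": 0}, {"x": -0.4, "y": 1.0, "z": -1.0, "ax": 0, "ay": 0, "az": 0, "hand": 0}]}}

```text
clock: 14.15
position: [487.6, 40.9, 184.7]
eef_rot: [0.005, 0.794, -0.608, -0.004]
wrist_force: [0.4, -0.2, -0.2]
opening: 0.5
```

```bash
python3 - <<'E'
from h import *
c=wrist("w5")
cv2.imwrite("pics/c6.png",cv2.resize(c["color"],(784,588),interpolation=cv2.INTER_CUBIC))
print(proj(c,(514.5,48.5,100)))
E
```

```text
[272.86178703 176.13501648]
```

View pics/c6.png

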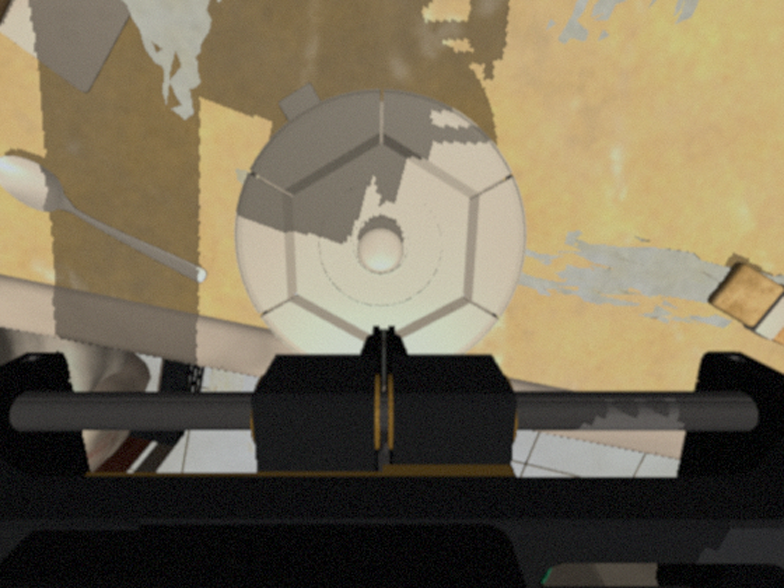

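The lid now shows an even, flush outline with uniform gaps all round, and the knob still stands up at (380,249), where it projects. Going for the vent.

Emit:
{"op": "send_rows", "data": {"commands": [{"x": 0, "y": -0.28, "z": 0.2, "ax": 0, "ay": 0, "az": 0, "hand": 0}, {"x": 0, "y": -0.28, "z": 0.5, "ax": 0, "ay": 0, "az": 0, "hand": 0}, {"x": 0, "y": -0.28, "z": 0.7, "ax": 0, "ay": 0, "az": 0, "hand": 0}, {"x": 0, "y": -0.28, "z": 0.85, "ax": 0, "ay": 0, "az": 0, "hand": 0}, {"x": 0, "y": -0.28, "z": 0.88, "ax": 0, "ay": 0, "az": 0, "hand": 0}]}}

```text
clock: 14.82
position: [514.3, 48.0, 95.1]
eef_rot: [0.005, 0.794, -0.608, -0.005]
wrist_force: [-0.4, -0.5, -0.2]
opening: 0.6
```

Emit:
{"op": "send_rows", "data": {"commands": [{"x": 0, "y": 0, "z": 0.03, "ax": 0, "ay": 0, "az": 0, "hand": 0}, {"x": 0, "y": 0, "z": 0.06, "ax": 0, "ay": 0, "az": 0, "hand": 0}, {"x": 0, "y": 0, "z": 0.08, "ax": 0, "ay": 0, "az": 0, "hand": 0}, {"x": 0, "y": 0, "z": 0.1, "ax": 0, "ay": 0, "az": 0, "hand": 0}]}}

```text
clock: 15.32
position: [514.8, 48.0, 85.5]
eef_rot: [0.005, 0.794, -0.608, -0.004]
wrist_force: [2.3, 0.6, 3.3]
opening: 0.4
```

3.3 N of friction, so the plug is sliding. Pushing on to its stop.

Emit:
{"op": "send_rows", "data": {"commands": [{"x": 0, "y": 0, "z": 0.01, "ax": 0, "ay": 0, "az": 0, "hand": 0}, {"x": 0, "y": 0, "z": 0.02, "ax": 0, "ay": 0, "az": 0, "hand": 0}, {"x": 0, "y": 0, "z": 0.025, "ax": 0, "ay": 0, "az": 0, "hand": 0}, {"x": 0, "y": 0, "z": 0.025, "ax": 0, "ay": 0, "az": 0, "hand": 0}]}}

```text
clock: 15.82
position: [514.9, 48.0, 83.5]
eef_rot: [0.005, 0.794, -0.608, -0.004]
wrist_force: [-1.5, 0.2, 10.7]
opening: 0.5
```

Emit:
{"op": "send_rows", "data": {"commands": [{"x": 0, "y": 0, "z": 0.01, "ax": 0, "ay": 0, "az": 0, "hand": 0}, {"x": 0, "y": 0, "z": 0.01, "ax": 0, "ay": 0, "az": 0, "hand": 0}]}}

```text
clock: 16.08
position: [515.0, 48.0, 83.4]
eef_rot: [0.004, 0.794, -0.608, -0.003]
wrist_force: [-2.4, 0.1, 15.8]
opening: 0.2
```

Emit:
{"op": "send_rows", "data": {"commands": [{"x": 0, "y": 0, "z": -0.3, "ax": 0, "ay": 0, "az": 0, "hand": 0}, {"x": 0, "y": 0.28, "z": -0.8, "ax": 0, "ay": 0, "az": 0, "hand": 0}, {"x": 0, "y": 0.28, "z": -1.0, "ax": 0, "ay": 0, "az": 0, "hand": 0}, {"x": 0, "y": 0.28, "z": -1.0, "ax": 0, "ay": 0, "az": 0, "hand": 0}]}}

```text
clock: 16.58
position: [489.1, 40.9, 184.5]
eef_rot: [0.004, 0.794, -0.608, -0.002]
wrist_force: [0.1, 0.8, -1.2]
opening: 0.3
```

```bash
python3 - <<'E'
from h import *
c=wrist("w6")
cv2.imwrite("pics/c7.png",cv2.resize(c["color"],(784,588),interpolation=cv2.INTER_CUBIC))
E
```

```text
(no output)
```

View pics/c7.png

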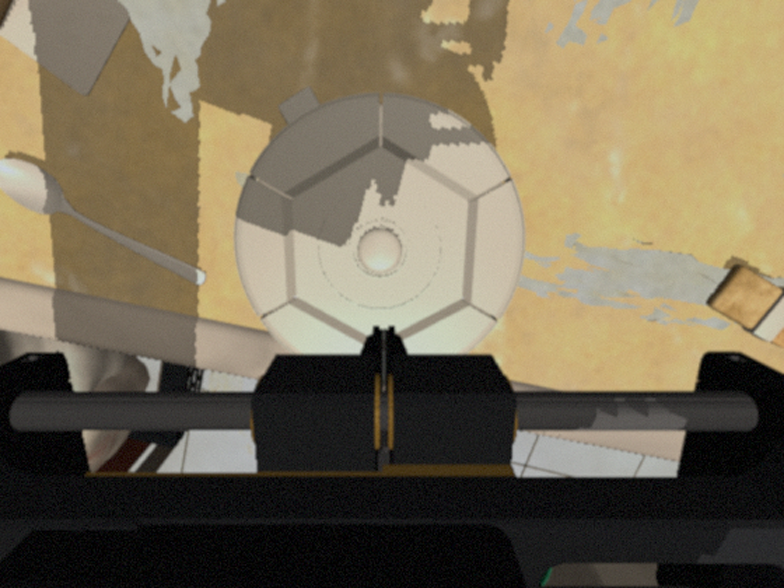

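The rim is flush all round and the knob at (380,250) is now sunk, with its shadow gone. Spoon and brush haven't moved, and the tool is clear of everything. Handing in.

```bash
python3 -c "
from plant import ctrl
print(ctrl.close_job())"
```

```text
the job is handed in; nothing more can be done
None
```

I pressed rim sections 1, 2 and 4 shut one after the other, then pushed the vent plug in, and handed the job in at about 16.6 s. No verdict was reported.

- **Rim sections:** the readings showed 5 to 7 N of resistance on each section, then almost none once it clicked. Each then met a firm stop at a TCP height of 82.8–82.9 mm. A wrist picture taken before I touched the vent showed all six sections flush and the plug still out.
- **Vent plug:** it slid in at about 3.3 N and stopped firmly at 83.4–83.5 mm, holding 16 N. The last picture shows it sunk.
- **Surroundings:** the spoon and brush show no movement between the last two wrist pictures. The other things were not checked again, but the arm felt no contact anywhere except on the lid. The tool ended about 100 mm above the lid, touching nothing.

**Heights that disagreed:** the shut rim felt about 22 mm lower by touch (83 mm) than the text says (105 mm). The wrist views gave 94–104 mm for the lid's corners and knob. I did not resolve this; I used touch for height and the cameras only for sideways position. The three rim stops agreed within 0.1 mm, and the plug stopped 0.5–0.7 mm above them, where the text puts it 0.5 mm above the rim.

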